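# Reverse the ratchet handle and open the raft-bed drain valve

### The arm

A 6-joint arm with a two-finger parallel gripper is mounted at the origin on the work surface. World frame = base frame: x ahead of the robot, y to its left, z up, the work surface at z = 0. Lengths are in m, angles in rad, forces in N, time in s.
With the tool pointing down it reaches from about 0.275 to 0.975 m from the base axis. Payload 8.4 kg.
Tool frame: the origin (TCP) lies between the finger pads; the fingertips stand 19 mm ahead of it and the grasp point (between the pads) is the TCP; z points along the fingers, y is the direction in which the jaws open and shut (so a half turn about z gives the same grasp; the last joint's range is limited). The gripper opens to 92 mm and grips with 3 to 60 N. Pads are 20 mm wide; open, the fingers measure 128 mm over their backs; the gripper's body (75 mm by 189 mm) begins 69 mm behind the grasp point.
Start: joints at [1.108, 0.353, 1.633, -0, 1.155, -0.002], TCP at [0.278, 0.56, 0.21] pointing down, gripper open.
Joint ranges: [-2.63, 2.63], [-0.92, 2.1], [0.06, 2.66], [-1.3, 4.44], [0, 2.69], [-3.02, 3.02]. Speed limits (rad/s): [2.22, 2.22, 2.79, 3.14, 3.14, 3.14].

### API

Orientations are given as a unit quaternion [x, y, z, w].
In Python, from station import telemetry, read_camera, workorder, boxes_of, spot_point gives the robot as it stands. The module is installed in compiled form; this text tells all that it offers.
- The arm moves only by the shell command python3 -m creep 'ROWS' [FORCE]. ROWS is JSON, a list of rows, each a list of 7 numbers: the shift along the tool's x, y, z in mm, then the turn, a rotation vector about the tool's x, y, z in degrees, then the finger opening in mm, from 0 to 91.9. In form: [[x, y, z, ax, ay, az, grip], ...]. A call has 1 to 8 rows; each row is the pose to reach, as a shift and turn from the pose commanded when the call began, along the tool's axes at that moment; what a row does not reach only later rows make up. A row lasts 1/10 s, in which the tool goes at most 50 mm and 8.59 degrees, less where a joint would pass 70% of its speed; a pose out of reach is approached as far as the arm can. A call with a gripper value outside its range is refused whole. The fingers move at their own pace and stop on an object; FORCE is the grip in N (left out, the last holds). Time passes only in rows, so rows that repeat a pose let the fingers close. It gives the time, the measured TCP pose, the force and the opening at its end, in the units of the state.
- telemetry.sense(): the state, without advancing time (a new reading comes with each control period).
- read_camera(name): name is "scene" or "top"; returns a dict with "img" (420x560x3 uint8, red, green, blue), "z_map" (420x560 float32, m along the optical axis (not along the pixel's ray), 0 where there is no reading), "mtx" (3x3 intrinsics, pixels), "D" ([k1, k2, p1, p2, k3] as OpenCV has them; the pictures are not rectified), "xyz" and "orientation" of the camera in the world. Camera axes: x right, y up, looking along -z (the intrinsics and any distortion apply to the point x, -y, -z); pixel columns grow to the right and rows downward; lengths in m; the calibration is good to about 2 mm. A picture is of the moment at which its call begins.
- workorder.sign_off(): hands the job in, once; it reports no verdict.
Trained networks look in a picture, given as the dict that the camera call returned (one of the last four; its "shot" number tells which), for a name from the list of things; names that differ only in an ending like _2 or _b are one class to them, and where a whole thing is asked for, a point or a joint stands for the part that bears it (a point fixed in the world has none). Each returns a list of dicts, best first, with "confidence" (0 to 1); they miss things now and then, are a little off and sometimes report something else, mostly with a low value. They report only what shows in the picture. A call takes as long as a camera call.
- boxes_of(picture, target): "centre" ([column, row] in pixels, amid what is visible of it).
- spot_point(picture, target): "centre" ([column, row] in pixels: a listed point, or the origin of a listed thing).
The state is a dict: "clock": time; "qpos": joint angles; "qd": joint speeds; "joint_efforts": joint torques, N m; "tcp_pos": TCP position; "eef_rot": TCP orientation; "force": force on the tool from outside, world axes, zero at the start; "torque": the same for the moment, N m; "width": opening from 0.0 (shut) to 1.0 (fully open).
Only numpy, scipy, OpenCV 4.12 (cv2) and the standard library are available. Lean on these libraries where they do the work, as an engineer would, in place of code of your own. Each camera call takes 0.05 s, during which the arm holds its last target.

### The job

Open the drain valve of the raft bed with the ratchet handle that is fitted on it. The ratchet is set the wrong way: first flip the small direction lever on its head over to its other side, then swing the handle back clockwise (seen from above) by about 40 degrees to feel that it now free-wheels while the valve stays shut, then pull it anticlockwise until the valve's pointer is at its far stop, and let go. Leave the other valve and the loose things on the bench as they are.

Things in the scene. Friction and masses are not known exactly. Their poses are not given: they have to be found in the camera images.
- ratchet_axis (a point): Point on the vertical turning axis of the drain valve's steel ratchet, at the top of its round head (68 mm across, 74 to 102 mm above the bench), over a white pipe 50 mm thick. Handle, direction lever, pointer and spindle all turn about this axis. Frame fixed to the valve: at ratchet = 0 the handle points along -y; the pointer swings to either side of +y.
- handle_grip (a point): Centre of the black upright round grip at the end of the ratchet handle, 26 mm in diameter, 46 mm tall (92 to 138 mm above the bench), 140 mm from the turning axis. Below it is a flat steel bar 20 mm wide with a round boss 32 mm across, top at 92 mm. Pinched between two fingers the grip turns in them, so the fingers need not turn as it is led along its arc.
- lever_post (a point): Centre (115 mm above the bench) of the small dark upright post, 12 mm in diameter, at the end of the direction lever, 40 mm from the axis, on the side away from the handle. It stands 102 to 128 mm above the bench; the lever's flat arm is 12 mm wide, top 108 mm. Pushed sideways with about 2.5 N it swings and stays where it is left; the handle holds still unless the lever is forced against its end.
- direction_lever (a joint): Angle of the lever on the handle, 0 to 1.2 rad, anticlockwise from above positive. Starts near 0 (post 0.6 rad clockwise of the line that continues the handle beyond the head): the ratchet drives clockwise (shut) only. At 1.2 (post 0.6 rad anticlockwise of that line) it drives anticlockwise (open) only and free-wheels clockwise. Flipped above 0.85.
- ratchet (a joint): Angle of the ratchet handle, anticlockwise from above positive, -1.2 to 1.2 rad between stops; starts within 0.1 of 0. Swinging it free takes 1 to 2 N at the grip, driving the spindle about 5 N. It has 20 teeth, so up to 0.45 rad of a stroke may be lost before it takes hold; more strokes may follow.
- spindle (a joint): Angle of the valve spindle and its pointer, anticlockwise from above positive: near 0 shut, against a stop, to 0.9 rad fully open, against the other stop. It stays where it is left. Below 0.15 counts as shut, above 0.7 as open.
- pointer_tip (a point): Rounded tip of the flat aluminium pointer that turns with the valve spindle just under the ratchet head, 78 mm from the turning axis, 70 mm above the bench; it swings between two stop posts.
- feed_tee_top (a point): Bystander: middle of the top of the plain grey bar handle (100 x 16 mm, top 85 mm above the bench) of the smaller feed valve, which has no ratchet; not to be turned.
- feed_tee_end (a point): Bystander: near one end of that bar handle, 45 mm from its middle.
- net_pot_mid (a point): Bystander: middle of a loose black open pot, 64 mm across, 60 mm tall.
- feed_bottle_mid (a point): Bystander: middle of a loose white bottle, 64 mm across, 140 mm tall.
- spanner_grip (a point): Bystander: handle of a loose plain spanner, 180 mm long, lying flat.

How it is judged:
On the way, in this order (a step that is already met when the one before it is completed fails the run):
1. the direction lever is flipped over (above 0.85 rad) with the valve still shut (spindle below 0.15 rad) (value of joint direction_lever above 0.85 rad and value of joint spindle below 0.15 rad), for 0.2 s.
2. the handle is swung back clockwise past -0.35 rad, free-wheeling, with the valve still shut (all of step 1 and value of joint ratchet below -0.35 rad), for 0.1 s.
At the end, for the whole second after the job is handed in: The drain valve's spindle is open (above 0.7 of its 0.9 rad) with the direction lever still flipped (above 0.85 rad), handle and spindle at rest (under 0.1 rad/s), and the pot, bottle and spanner within 30 mm of where they were (value of joint direction_lever above 0.85 rad and value of joint spindle above 0.7 rad and velocity of joint each of spindle, ratchet below 0.1 rad/s and velocity of joint ratchet above -0.1 rad/s and distance of each of net_pot_mid, feed_bottle_mid, spanner_grip from where it was at the start of the episode below 0.03 m); the robot touches nothing.
It fails at once if pot, bottle or spanner shifted by more than 30 mm (distance of any of net_pot_mid, feed_bottle_mid, spanner_grip from where it was at the start of the episode above 0.03 m).
It fails at once if the feed valve's bar handle turned (its end shifted by more than 10 mm) (distance of feed_tee_end from where it was at the start of the episode above 0.01 m).
It also fails if it takes over 67 s, if anything falls off the work surface, if the arm or the gripper's body presses on something with over 40 N, if the wrist force passes 120 N, or if a joint passes its speed limit or range.

## Working session

There is one attempt and no reset: what is moved stays moved. The work goes in short steps, Python scripts to look and compute and a shell command to move; the robot and the scene stay as the last step left them, time stands still between calls to the robot, and variables do not carry over. Pictures are saved under pics/ and viewed, and the job is handed in when it is done.

```bash
mkdir -p pics; cat > h.py <<'E'
import numpy as np,cv2
from scipy.spatial.transform import Rotation as R
from station import telemetry, read_camera, workorder, boxes_of, spot_point
def ray(c,px):
    u=cv2.undistortPoints(np.array([[px]],float),np.array(c["mtx"]),np.array(c["D"]))[0,0]
    return np.array([u[0],-u[1],-1.0])
def pos_z(c,px,z):
    Rm=R.from_quat(c["orientation"]).as_matrix();d=Rm@ray(c,px);o=np.array(c["xyz"])
    return o+d*(z-o[2])/d[2]
def pos_d(c,px):
    Rm=R.from_quat(c["orientation"]).as_matrix();i,j=int(round(px[1])),int(round(px[0]))
    return np.array(c["xyz"])+Rm@ray(c,px)*c["z_map"][i,j]
def save(c,n): cv2.imwrite("pics/"+n,c["img"][:,:,::-1])
E
python3 - <<'E'
from h import *
s=telemetry.sense();print(s)
Z=dict(ratchet_axis=.102,handle_grip=.115,lever_post=.115,pointer_tip=.07,feed_tee_top=.085,feed_tee_end=.085,net_pot_mid=.03,feed_bottle_mid=.07,spanner_grip=.005)
for n in("top","scene"):
    c=read_camera(n);save(c,n+"0.png");print(n,c["xyz"])
    for k,z in Z.items():
        r=spot_point(c,k)
        print(k,[(np.round(q["centre"]),round(q["confidence"],2),np.round(pos_z(c,q["centre"],z),3)) for q in r[:2]])
E
```

```text
{'clock': 0.0, 'qpos': array([ 1.10759169e+00,  3.53623695e-01,  1.63414165e+00,  9.15483662e-06,
        1.15515783e+00, -2.38684359e-03]), 'qd': array([ 0.00030454,  0.00055822, -0.00037792, -0.00060195, -0.00060514,
       -0.000584  ]), 'joint_efforts': array([ 3.13440265e-03, -5.93841755e+01, -3.34218192e+01,  6.99779601e-02,
        2.34378740e-02, -3.94760286e-05]), 'tcp_pos': array([0.27769497, 0.55936944, 0.20907574]), 'eef_rot': array([ 2.28377386e-01,  9.73572456e-01, -6.46348154e-04, -1.57547992e-04]), 'force': array([ 0.56121661, -0.89314114, -0.9085091 ]), 'torque': array([-0.00894614, -0.00591463,  0.02655329]), 'width': 0.9990670171551412}
top [0.51259946 0.03092483 1.2570839 ]
ratchet_axis [(array([268., 211.]), 0.84, array([0.58 , 0.062, 0.102]))]
handle_grip [(array([321., 222.]), 0.86, array([ 0.554, -0.077,  0.115]))]
lever_post [(array([255., 199.]), 0.7, array([0.608, 0.094, 0.115])), (array([392., 272.]), 0.31, array([ 0.428, -0.264,  0.115]))]
pointer_tip [(array([245., 189.]), 0.47, array([0.639, 0.126, 0.07 ])), (array([392., 274.]), 0.46, array([ 0.421, -0
[... 455 characters left out ...]
1.15508149 0.12562818 0.7593413 ]
ratchet_axis [(array([287., 209.]), 0.83, array([0.572, 0.063, 0.102]))]
handle_grip []
lever_post [(array([300., 218.]), 0.75, array([0.604, 0.095, 0.115])), (array([106., 262.]), 0.66, array([ 0.768, -0.251,  0.115]))]
pointer_tip [(array([312., 244.]), 0.5, array([0.631, 0.126, 0.07 ]))]
feed_tee_top [(array([450., 221.]), 0.87, array([0.535, 0.409, 0.085]))]
feed_tee_end [(array([450., 234.]), 0.91, array([0.571, 0.406, 0.085]))]
net_pot_mid [(array([113., 202.]), 0.8, array([ 0.552, -0.357,  0.03 ]))]
feed_bottle_mid [(array([166., 158.]), 0.61, array([ 0.424, -0.261,  0.07 ]))]
spanner_grip [(array([106., 263.]), 0.91, array([ 0.706, -0.313,  0.005]))]
```

View pics/top0.png

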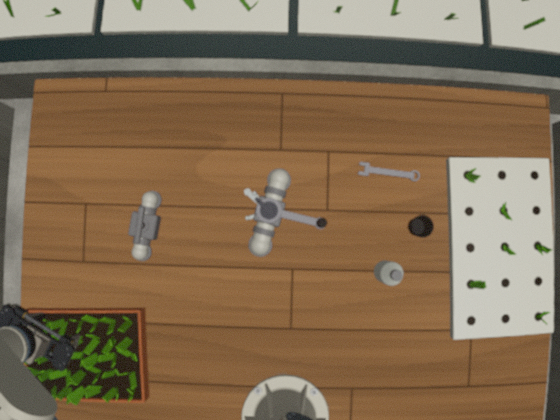

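View pics/scene0.png

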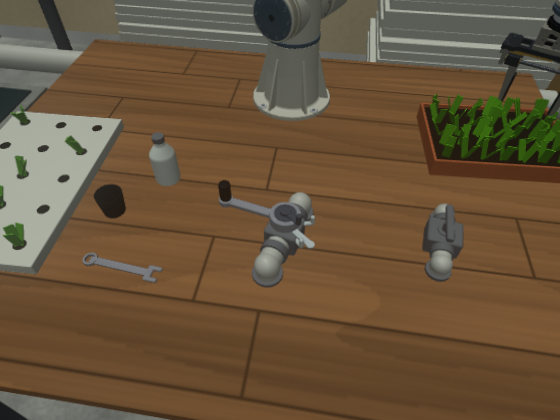

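Top view: head at (268,211), handle grip (321,222) pointing right, lever/pointer up-left at ~(250,195); the tee is at (145,225), bottle (392,272), pot (421,226). I'll zoom in on the valve.

```bash
python3 - <<'E'
from h import *
a=cv2.imread("pics/top0.png")[160:260,215:345];b=cv2.imread("pics/scene0.png")[165:295,200:340]
cv2.imwrite("pics/z0.png",np.hstack([cv2.resize(a,(400,308)),cv2.resize(b,(400,308))]))
c=read_camera("top")
for k in ("ratchet_axis","handle_grip","lever_post"):
    p=spot_point(c,k)[0]["centre"];print(k,np.round(p,1),np.round(pos_d(c,p),4))
# head top & grip top points from depth
v,u=np.mgrid[170:250,225:340];P=[]
for i,j in zip(v.ravel(),u.ravel()):
    if c["z_map"][i,j]>0:P.append(np.r_[pos_d(c,(j,i)),j,i])
P=np.array(P)
for lo,hi in((.095,.106),(.11,.122),(.124,.142)):
    Q=P[(P[:,2]>lo)&(P[:,2]<hi)];print(lo,hi,len(Q))
    if len(Q)<60:print(np.round(Q,3))
    else:print(Q.mean(0),Q.min(0),Q.max(0))
E
```

```text
ratchet_axis [267.  212.8] [0.5743 0.0631 0.1067]
handle_grip [320.5 222.8] [ 0.5511 -0.0737  0.1365]
lever_post [256.1 199.4] [0.6066 0.0913 0.128 ]
0.095 0.106 443
[5.81659120e-01 5.58104094e-02 1.00300329e-01 2.69927765e+02
 2.10207675e+02] [ 5.41307985e-01 -7.57565274e-02  9.50143947e-02  2.56000000e+02
  1.97000000e+02] [6.16274053e-01 9.25002421e-02 1.05980191e-01 3.20000000e+02
 2.27000000e+02]
0.11 0.122 21
[[ 6.08e-01  8.90e-02  1.21e-01  2.57e+02  1.99e+02]
 [ 6.09e-01  8.40e-02  1.16e-01  2.59e+02  1.99e+02]
 [ 6.07e-01  8.20e-02  1.11e-01  2.60e+02  2.00e+02]
 [ 6.03e-01  9.20e-02  1.18e-01  2.56e+02  2.01e+02]
 [ 6.03e-01  8.90e-02  1.17e-01  2.57e+02  2.01e+02]
 [ 6.04e-01  8.50e-02  1.10e-01  2.59e+02  2.01e+02]
 [ 6.02e-01  7.40e-02  1.12e-01  2.63e+02  2.02e+02]
 [ 5.99e-01  7.90e-02  1.11e-01  2.61e+02  2.03e+02]
 [ 5.97e-01  7.10e-02  1.10e-01  2.64e+02  2.04e+02]
 [ 5.94e-01  6.60e-02  1.12e-01  2.66e+02  2.05e+02]
 [ 5.94e-01  6.40e-02  1.10e-01  2.67e+02  2.05e+02]
 [ 5.92e-01  6.60e-02  1.12e-01  2.66e+02  2.06e+02]
 [ 5.92e-01  6.30e-02  1.10e-01  2.67e+02  2.06e+02]
 [ 5.92e-01  5.60e-02  1.13e-01  2.70e+02  2.06e+02]
 [ 5.89e-01  6.10e-02  1.11e-01  2.68e+02  2.07e+02]
 [ 5.87e-01  5.80e-02  1.10e-01  2.69e+02  2.08e+02]
 [ 5.84e-01  6.80e-02  1.11e-01  2.65e+02  2.09e+02]
 [ 5.84e-01  5.80e-02  1.10e-01  2.69e+02  2.09e+02]
 [ 5.82e-01  5.30e-02  1.11e-01  2.71e+02  2.10e+02]
 [ 5.76e-01  6.60e-02  1.10e-01  2.66e+02  2.12e+02]
 [ 5.41e-01 -7.70e-02  1.13e-01  3.21e+02  2.27e+02]]
0.124 0.142 98
[ 5.62354054e-01 -5.09293606e-02  1.34617224e-01  3.11642857e+02
  2.18173469e+02] [ 5.42972061e-01 -8.78546149e-02  1.24330380e-01  2.55000000e+02
  1.97000000e+02] [6.13085778e-01 9.42521331e-02 1.41108212e-01 3.26000000e+02
 2.26000000e+02]
```

View pics/z0.png

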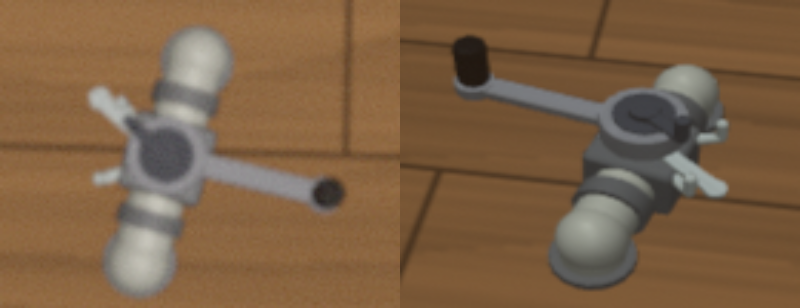

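```bash
python3 -m creep '[[-31,-17,0,0,0,4,40],[-63,-34,0,0,0,9,40],[-94,-51,0,0,0,14,40],[-125,-68,0,0,0,18,40],[-157,-85,0,0,0,23,40],[-188,-102,0,0,0,28,40],[-219,-119,0,0,0,32,40],[-250,-136,0,0,0,37,40]]' 20
cat >> h.py <<'E'
def plan(x,y,z,yaw=None):
    s=telemetry.sense();Rm=R.from_quat(s["eef_rot"]).as_matrix();d=np.array([x,y,z])-s["tcp_pos"]
    a=np.degrees(np.arctan2(Rm[1,1],Rm[0,1]));print("t",s["clock"],"tcp",np.round(s["tcp_pos"],4),"jaw deg",round(a,1),"F",np.round(s["force"],1),"w",round(s["width"],3),"tilt",Rm[2].round(3))
    print("shift mm",np.round(Rm.T@d*1000,1),"az", None if yaw is None else round((a-yaw+90)%180-90,1))
E
python3 -c "
from h import *
plan(.605,.092,.209,-10)"
```

```text
clock: 2.0
tcp_pos: [0.4421, 0.3256, 0.2099]
eef_rot: [0.527, 0.85, 0.0, 0.0]
force: [-0.0, 0.3, -0.4]
width: 0.432
t 2.0 tcp [0.4421 0.3256 0.2099] jaw deg 26.4 F [-0.   0.3 -0.4] w 0.432 tilt [ 0.  0. -1.]
shift mm [-281.7   41.9    0.9] az 36.4
```

```bash
python3 -m creep '[[-40,6,0,0,0,5,40],[-80,12,0,0,0,10,40],[-120,18,0,0,0,15,40],[-160,24,0,0,0,20,40],[-200,30,0,0,0,26,40],[-240,36,0,0,0,31,40],[-282,42,0,0,0,36.4,40],[-282,42,0,0,0,36.4,40]]'
python3 -c "
from h import *
plan(.605,.092,.130,-10)"
```

```text
clock: 2.8
tcp_pos: [0.6077, 0.0897, 0.2098]
eef_rot: [0.767, 0.642, 0.0, 0.001]
force: [0.9, 1.0, -0.6]
width: 0.437
t 2.8 tcp [0.6077 0.0897 0.2098] jaw deg -10.2 F [ 0.9  1.  -0.6] w 0.437 tilt [-0.001  0.002 -1.   ]
shift mm [ 1.9 -3.2 79.8] az -0.2
```

```bash
python3 -m creep '[[1,-1,25,0,0,0,40],[1,-1,50,0,0,0,40],[1,-1,65,0,0,0,40],[1,-1,79,0,0,0,40],[1,-1,79,0,0,0,40]]'
python3 - <<'E'
from h import *
plan(.605,.092,.130,-10)
c=read_camera("scene");save(c,"s1.png")
cv2.imwrite("pics/s1z.png",cv2.resize(c["img"][120:300,190:390,::-1],(800,600*0+720))[:600])
E
```

```text
clock: 3.3
tcp_pos: [0.6031, 0.0949, 0.1291]
eef_rot: [0.765, 0.644, -0.001, -0.001]
force: [0.6, 0.4, 0.2]
width: 0.434
t 3.3 tcp [0.6031 0.0949 0.1291] jaw deg -9.8 F [0.6 0.4 0.2] w 0.434 tilt [-0.001 -0.003 -1.   ]
shift mm [-2.5  2.3 -0.9] az 0.2
```

View pics/s1z.png

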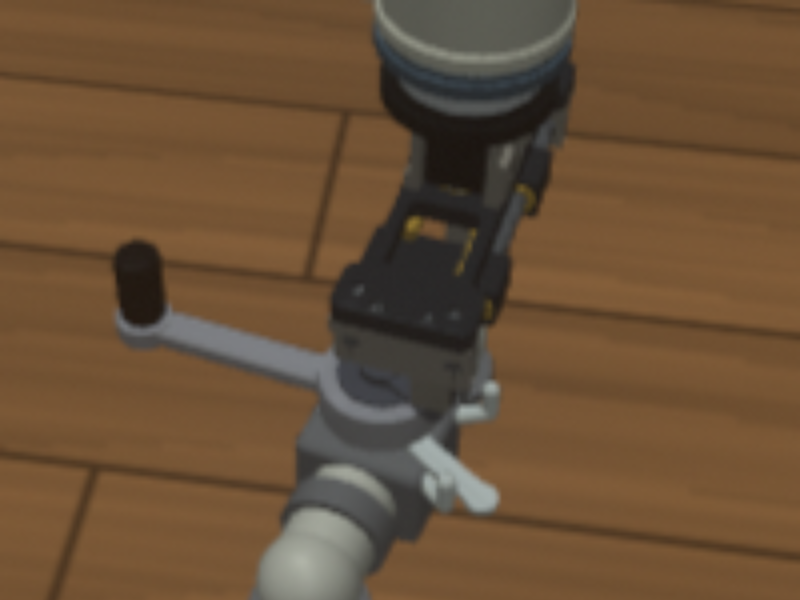

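The near finger hides the post at about (420,385) in the zoom, so the post sits between the fingers. Next I push toward -x.

```bash
python3 -m creep '[[-1,-8,0,0,0,0,40],[-2,-16,0,0,0,0,40],[-3,-24,0,0,0,0,40],[-4,-32,0,0,0,0,40],[-4.5,-39,0,0,0,0,40],[-5,-46,0,0,0,0,40],[-5.5,-52,0,0,0,0,40],[-6,-56,0,0,0,0,40]]'
python3 - <<'E'
from h import *
plan(.605,.092,.130,-10)
c=read_camera("scene");save(c,"s2.png")
cv2.imwrite("pics/s2z.png",cv2.resize(c["img"][140:290,200:400,::-1],(800,600)))
E
```

```text
clock: 4.15
tcp_pos: [0.5476, 0.0983, 0.1308]
eef_rot: [0.765, 0.644, -0.0, -0.0]
force: [0.5, 1.1, 0.3]
width: 0.436
t 4.15 tcp [0.5476 0.0983 0.1308] jaw deg -9.8 F [0.5 1.1 0.3] w 0.436 tilt [-0. -0. -1.]
shift mm [ 3.6 57.7  0.8] az 0.2
```

View pics/s2z.png

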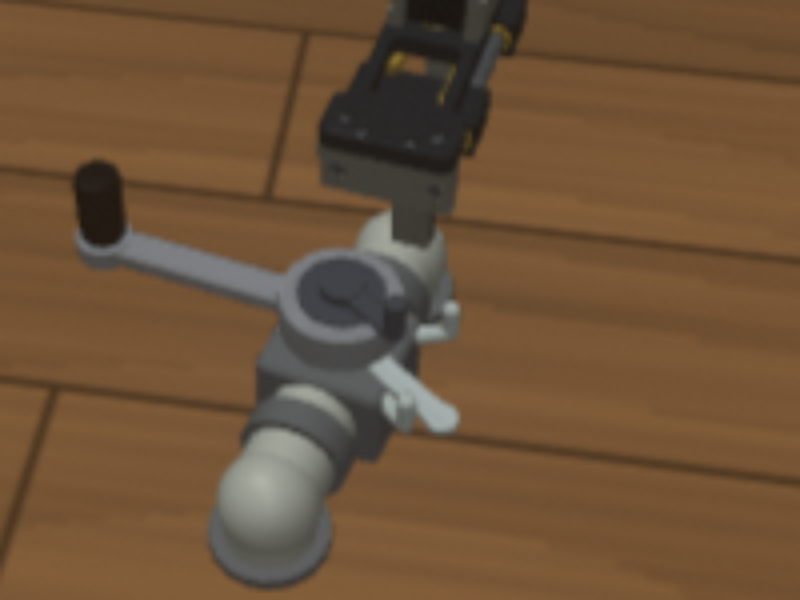

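```bash
python3 - <<'E'
from h import *
c=read_camera("scene")
for px in((297.5,222.5),(303.7,201),(298.8,218.8),(298.8,215)):
    print(px,[ (z,pos_z(c,px,z)[:2].round(4)) for z in(.111,.128)],pos_d(c,px).round(4))
u,v=np.meshgrid(np.arange(285,320),np.arange(190,240))
c2=read_camera("top")
for k in("lever_post","ratchet_axis"):
    print(k,[(q["centre"],q["confidence"],pos_z(c,q["centre"],.115)) for q in spot_point(c,k)[:2]])
for j in (299,303,306):
  print(j,[tuple(pos_d(c,(j,i)).round(3)) for i in range(186,226,3)])
save(c2,"t2.png")
E
```

```text
(297.5, 222.5) [(0.111, array([0.6135, 0.0911])), (0.128, array([0.6277, 0.092 ]))] [0.6163 0.0913 0.1143]
(303.7, 201) [(0.111, array([0.5519, 0.0971])), (0.128, array([0.5677, 0.0978]))] [0.5817 0.0985 0.1431]
(298.8, 218.8) [(0.111, array([0.6032, 0.0925])), (0.128, array([0.6177, 0.0934]))] [0.6143 0.0932 0.1241]
(298.8, 215) [(0.111, array([0.5929, 0.0913])), (0.128, array([0.6077, 0.0922]))] [0.6087 0.0923 0.1292]
lever_post [([298.6, 219.9], 0.68, array([0.60960246, 0.09268914, 0.115     ]))]
ratchet_axis [([286.9, 212.0], 0.69, array([0.5921432 , 0.06619727, 0.115     ]))]
299 [(np.float64(0.635), np.float64(0.09), np.float64(0.237)), (np.float64(0.634), np.float64(0.091), np.float64(0.23)), (np.float64(0.582), np.float64(0.088), np.float64(0.168)), (np.float64(0.581), np.float64(0.088), np.float64(0.158)), (np.float64(0.579), np.float64(0.088), np.float64(0.148)), (np.float64(0.505), np.float64(0.084), np.float64(0.059)), (np.float64(0.515), np.float64(0.085), np.float64(0.059)), (np.float64(0.528), np.float64(0.087), np.float64(0.064)), (np.float64(0.572), np.float64(0.09),
[... 1269 characters left out ...]
oat64(0.637), np.float64(0.104), np.float64(0.227)), (np.float64(0.583), np.float64(0.102), np.float64(0.163)), (np.float64(0.583), np.float64(0.103), np.float64(0.154)), (np.float64(0.581), np.float64(0.103), np.float64(0.143)), (np.float64(0.506), np.float64(0.101), np.float64(0.053)), (np.float64(0.512), np.float64(0.102), np.float64(0.049)), (np.float64(0.518), np.float64(0.103), np.float64(0.045)), (np.float64(0.53), np.float64(0.104), np.float64(0.048)), (np.float64(0.534), np.float64(0.104), np.float64(0.043)), (np.float64(0.538), np.float64(0.105), np.float64(0.037)), (np.float64(0.567), np.float64(0.107), np.float64(0.061)), (np.float64(0.572), np.float64(0.107), np.float64(0.056))]
```

```bash
python3 - <<'E'
from h import *
c=read_camera("scene")
for j in (301,303,305):
  print(j,[(i,)+tuple(map(float,pos_d(c,(j,i)).round(3))) for i in range(196,206)])
a=c["img"][170:240,265:340,::-1];b=c["z_map"][170:240,265:340]
b=cv2.applyColorMap(((b.clip(.75,1.0)-.75)*1020).astype(np.uint8),cv2.COLORMAP_JET)
cv2.imwrite("pics/s3z.png",np.hstack([cv2.resize(x,(400,373),interpolation=cv2.INTER_NEAREST) for x in(a,b)]))
c=read_camera("top")
cv2.imwrite("pics/t3z.png",cv2.resize(c["img"][150:270,200:360,::-1],(800,600)))
E
```

```text
301 [(196, 0.583, 0.092, 0.158), (197, 0.582, 0.092, 0.155), (198, 0.582, 0.093, 0.152), (199, 0.583, 0.093, 0.149), (200, 0.581, 0.093, 0.145), (201, 0.582, 0.093, 0.142), (202, 0.507, 0.089, 0.059), (203, 0.508, 0.089, 0.057), (204, 0.512, 0.09, 0.057), (205, 0.515, 0.09, 0.057)]
303 [(196, 0.584, 0.096, 0.16), (197, 0.583, 0.096, 0.156), (198, 0.582, 0.097, 0.152), (199, 0.582, 0.097, 0.149), (200, 0.582, 0.097, 0.147), (201, 0.583, 0.097, 0.144), (202, 0.502, 0.093, 0.054), (203, 0.509, 0.094, 0.058), (204, 0.511, 0.094, 0.056), (205, 0.511, 0.094, 0.054)]
305 [(196, 0.585, 0.1, 0.161), (197, 0.585, 0.101, 0.159), (198, 0.585, 0.101, 0.156), (199, 0.582, 0.101, 0.15), (200, 0.583, 0.101, 0.148), (201, 0.586, 0.101, 0.148), (202, 0.582, 0.101, 0.14), (203, 0.505, 0.098, 0.055), (204, 0.505, 0.098, 0.051), (205, 0.509, 0.099, 0.052)]
```

View pics/s3z.png

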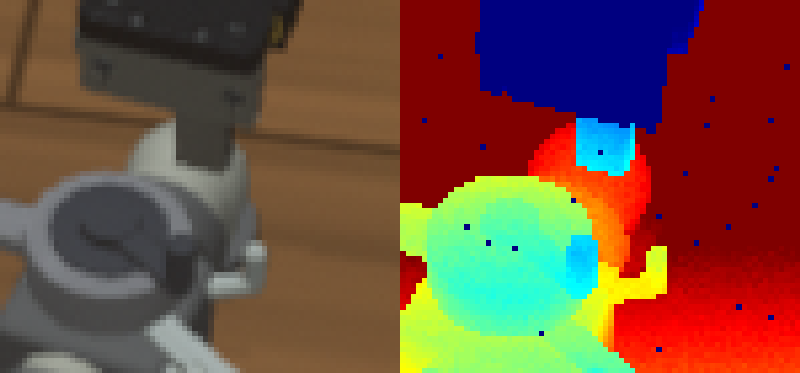

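View pics/t3z.png

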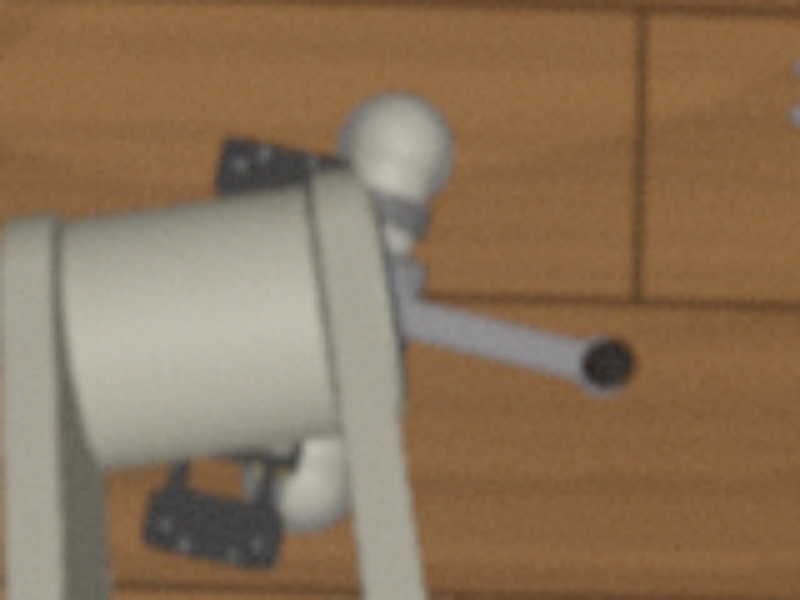

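The fingertips show in depth at z≈0.140 while TCP reads 0.131, so they passed over the post, which is still at zoom (395,315). I'll go back and descend further, checking the depth as I go.

```bash
python3 -m creep '[[2,25,0,0,0,0,40],[4,48,0,0,0,0,40],[5,58,0,0,0,0,40],[5,58,10,0,0,0,40],[5,58,18,0,0,0,40],[5,58,18,0,0,0,40]]'
cat >> h.py <<'E'
def tipz(c,half=.040):
    # lowest visible points of near (camera-side) finger outer face
    s=telemetry.sense();Rm=R.from_quat(s["eef_rot"]).as_matrix();t=s["tcp_pos"]
    K=np.array(c["mtx"]);H,W=c["z_map"].shape
    u,v=np.meshgrid(np.arange(0,W),np.arange(0,H));n=cv2.undistortPoints(np.stack([u.ravel(),v.ravel()],1).astype(float)[:,None],K,np.array(c["D"]))[:,0]
    z=c["z_map"].ravel();P=np.array(c["xyz"])+(np.c_[n[:,0],-n[:,1],-np.ones(len(n))]*z[:,None])@R.from_quat(c["orientation"]).as_matrix().T
    L=(P-t)@Rm
    return P,L,z>0
E
python3 - <<'E'
from h import *
plan(.605,.092,.103,-10)
c=read_camera("scene")
P,L,ok=tipz(c)
m=ok&(abs(L[:,0])<.008)&(abs(L[:,1])<.06)&(L[:,2]<.04)&(P[:,2]>.1)
for q,p in list(zip(L[m],P[m]))[::6]:print(q.round(3),p.round(3))
cv2.imwrite("pics/s4z.png",cv2.resize(c["img"][140:290,200:400,::-1],(800,600)))
E
```

```text
clock: 5.1
tcp_pos: [0.6038, 0.0932, 0.1108]
eef_rot: [0.765, 0.644, -0.002, -0.001]
force: [-0.8, -0.7, 0.3]
width: 0.436
t 5.1 tcp [0.6038 0.0932 0.1108] jaw deg -9.8 F [-0.8 -0.7  0.3] w 0.436 tilt [-0.001 -0.004 -1.   ]
shift mm [-0.9  1.4  7.8] az 0.2
[-0.007 -0.008 -0.406] [0.596 0.088 0.518]
[ 0.001 -0.012 -0.406] [0.594 0.096 0.517]
[-0.008 -0.002 -0.408] [0.603 0.086 0.519]
[-0.    -0.005 -0.408] [0.601 0.094 0.519]
[ 0.007 -0.008 -0.407] [0.598 0.102 0.519]
[-0.001 -0.001 -0.408] [0.604 0.093 0.519]
[ 0.007 -0.004 -0.407] [0.603 0.101 0.519]
[-0.001  0.002 -0.408] [0.607 0.092 0.519]
[ 0.006 -0.002 -0.407] [0.605 0.1   0.519]
[-0.003  0.007 -0.408] [0.612 0.09  0.52 ]
[ 0.005  0.004 -0.408] [0.61  0.097 0.519]
[-0.004  0.008 -0.407] [0.612 0.088 0.518]
[ 0.004  0.007 -0.408] [0.613 0.096 0.519]
[-0.005  0.011 -0.407] [0.616 0.086 0.519]
[ 0.002  0.009 -0.407] [0.614 0.094 0.518]
[-0.006  0.012 -0.406] [0.617 0.085 0.517]
[ 0.001  0.011 -0.406] [0.616 0.093 0.518]
[-0.007  0.017 -0.407] [0.621 0.084 0.518]
[ 0.     0.013 -0.406] [0.618 0.092 0.517]
[ 0.007  0.007 -0.405] [0.
[... 12643 characters left out ...]
0.082 0.228]
[ 0.005  0.03  -0.117] [0.635 0.093 0.228]
[-0.002  0.034 -0.116] [0.638 0.086 0.228]
[-0.007  0.039 -0.117] [0.642 0.079 0.228]
[ 0.003  0.036 -0.116] [0.64  0.09  0.228]
[-0.003  0.041 -0.117] [0.644 0.083 0.228]
[ 0.007  0.037 -0.116] [0.642 0.094 0.227]
[ 0.001  0.043 -0.117] [0.647 0.087 0.229]
[-0.005  0.046 -0.117] [0.65  0.08  0.228]
[ 0.005  0.043 -0.117] [0.648 0.091 0.229]
[ 0.007  0.045 -0.116] [0.65  0.093 0.228]
[-0.001  0.036 -0.028] [0.639 0.086 0.139]
[ 0.001  0.035 -0.024] [0.639 0.088 0.136]
[-0.002  0.033 -0.018] [0.636 0.086 0.129]
[-0.004  0.032 -0.013] [0.635 0.084 0.124]
[-0.005  0.033 -0.011] [0.636 0.082 0.122]
[ 0.007  0.033 -0.016] [0.639 0.094 0.127]
```

View pics/s4z.png

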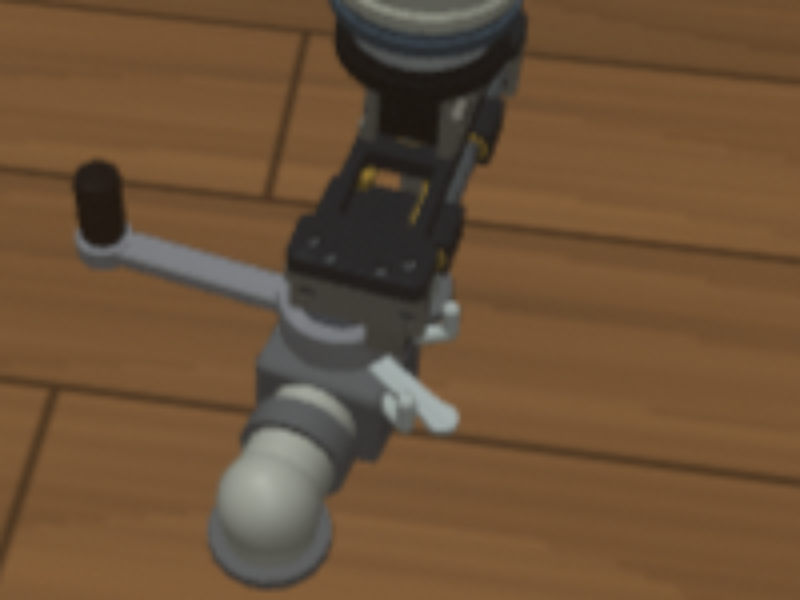

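Tips now read about z=0.12, roughly 10 mm behind the reported TCP. I'll lower by 8 mm and push.

```bash
python3 -m creep '[[-1,0,8,0,0,0,40],[-1,0,8,0,0,0,40],[-1,-8,8,0,0,0,40],[-2,-15,8,0,0,0,40],[-3,-22,8,0,0,0,40],[-4,-29,8,0,0,0,40],[-4,-29,8,0,0,0,40]]'
python3 - <<'E'
from h import *
plan(.605,.092,.103,-10)
c=read_camera("scene")
cv2.imwrite("pics/s5z.png",cv2.resize(c["img"][140:290,200:400,::-1],(800,600)))
E
```

```text
clock: 5.85
tcp_pos: [0.5762, 0.0946, 0.1053]
eef_rot: [0.765, 0.644, 0.0, 0.0]
force: [0.4, 1.0, -0.1]
width: 0.44
t 5.85 tcp [0.5762 0.0946 0.1053] jaw deg -9.8 F [ 0.4  1.  -0.1] w 0.44 tilt [ 0.  0. -1.]
shift mm [ 2.3 28.9  2.4] az 0.2
```

View pics/s5z.png

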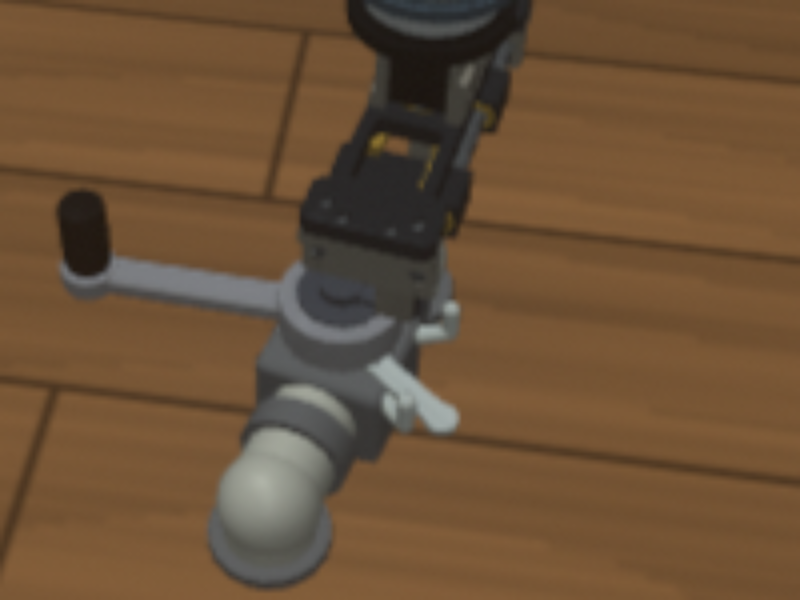

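```bash
python3 - <<'E'
from h import *
c=read_camera("top");s=read_camera("scene")
cv2.imwrite("pics/t6z.png",np.hstack([cv2.resize(c["img"][165:255,220:340,::-1],(400,300)),cv2.resize(s["img"][180:240,265:345,::-1],(400,300))]))
for n,c in(("t",c),("s",s)):
  for k,z in(("ratchet_axis",.102),("handle_grip",.115),("lever_post",.115),("pointer_tip",.07)):
    print(n,k,[(np.round(q["centre"]),round(q["confidence"],2),np.round(pos_z(c,q["centre"],z),3)) for q in spot_point(c,k)[:1]])
E
```

```text
t ratchet_axis []
t handle_grip [(array([322., 213.]), 0.74, array([ 0.578, -0.079,  0.115]))]
t lever_post [(array([138., 226.]), 0.56, array([0.531, 0.398, 0.115]))]
t pointer_tip [(array([417., 224.]), 0.51, array([ 0.557, -0.343,  0.07 ]))]
s ratchet_axis [(array([287., 211.]), 0.89, array([0.578, 0.065, 0.102]))]
s handle_grip [(array([222., 200.]), 0.76, array([ 0.58 , -0.076,  0.115]))]
s lever_post [(array([307., 213.]), 0.4, array([0.589, 0.108, 0.115]))]
s pointer_tip [(array([311., 245.]), 0.42, array([0.636, 0.123, 0.07 ]))]
```

View pics/t6z.png

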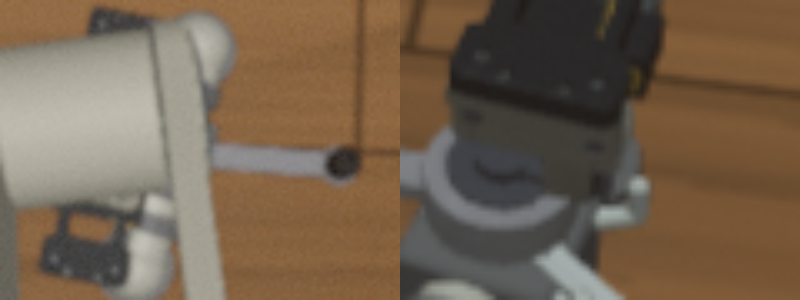

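The grip moved from top pixel (321,222) to (322,213), so the handle dragged about +11°. The post is still hidden by the finger. I'll push on more slowly.

```bash
python3 -m creep '[[0,-2,0,0,0,0,40],[0,-4,0,0,0,0,40],[0,-6,0,0,0,0,40],[-1,-8,0,0,0,0,40],[-1,-10,0,0,0,0,40],[-1,-12,0,0,0,0,40],[-1,-14,0,0,0,0,40],[-1,-16,0,0,0,0,40]]'
python3 - <<'E'
from h import *
plan(.605,.092,.103,-10)
s=read_camera("scene")
cv2.imwrite("pics/s7z.png",np.hstack([cv2.resize(s["img"][165:270,200:340,::-1],(400,300)),cv2.resize(s["img"][180:240,265:345,::-1],(400,300))]))
for n,c in(("s",s),):
  for k,z in(("handle_grip",.115),("lever_post",.115),("pointer_tip",.07)):
    print(n,k,[(np.round(q["centre"]),round(q["confidence"],2),np.round(pos_z(c,q["centre"],z),3)) for q in spot_point(c,k)[:1]])
E
```

```text
clock: 7.2
tcp_pos: [0.5609, 0.0958, 0.105]
eef_rot: [0.765, 0.644, -0.0, 0.0]
force: [3.7, -1.4, 1.9]
width: 0.431
t 7.2 tcp [0.5609 0.0958 0.105 ] jaw deg -9.8 F [ 3.7 -1.4  1.9] w 0.431 tilt [-0.  0. -1.]
shift mm [ 3.8 44.1  2. ] az 0.2
s handle_grip [(array([220., 202.]), 0.87, array([ 0.586, -0.078,  0.115]))]
s lever_post [(array([305., 209.]), 0.41, array([0.579, 0.103, 0.115]))]
s pointer_tip [(array([314., 244.]), 0.68, array([0.632, 0.13 , 0.07 ]))]
```

View pics/s7z.png

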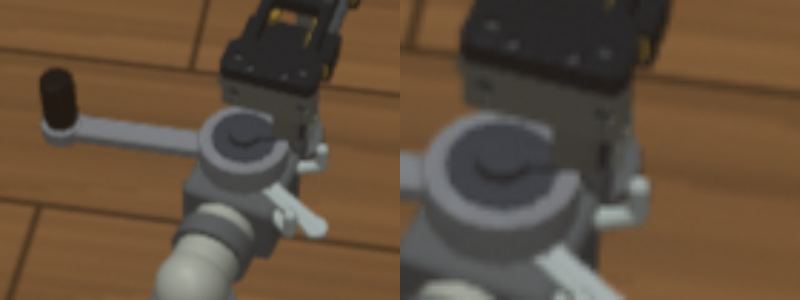

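The arm now points toward the finger (zoom right ~(540,165)), so the lever is swinging while the handle barely moves. I'll continue at this pace.

```bash
python3 -m creep '[[-0.5,-2,0,0,0,0,40],[-1,-4,0,0,0,0,40],[-1.5,-6,0,0,0,0,40],[-2,-8,0,0,0,0,40],[-2.5,-10,0,0,0,0,40],[-3,-12,0,0,0,0,40],[-3.5,-14,0,0,0,0,40],[-4,-16,0,0,0,0,40]]'
python3 - <<'E'
from h import *
plan(.605,.092,.103,-10)
s=read_camera("scene")
cv2.imwrite("pics/s8z.png",np.hstack([cv2.resize(s["img"][165:270,200:340,::-1],(400,300)),cv2.resize(s["img"][180:240,265:345,::-1],(400,300))]))
for n,c in(("s",s),):
  for k,z in(("handle_grip",.115),("lever_post",.115),("pointer_tip",.07)):
    print(n,k,[(np.round(q["centre"]),round(q["confidence"],2),np.round(pos_z(c,q["centre"],z),3)) for q in spot_point(c,k)[:1]])
E
```

```text
clock: 8.2
tcp_pos: [0.5458, 0.0935, 0.1049]
eef_rot: [0.765, 0.644, 0.0, 0.002]
force: [12.2, -10.7, -5.8]
width: 0.436
t 8.2 tcp [0.5458 0.0935 0.1049] jaw deg -9.8 F [ 12.2 -10.7  -5.8] w 0.436 tilt [-0.002  0.003 -1.   ]
shift mm [ 8.6 58.6  2.1] az 0.2
s handle_grip [(array([220., 200.]), 0.62, array([ 0.582, -0.08 ,  0.115]))]
s lever_post [(array([305., 201.]), 0.67, array([0.556, 0.1  , 0.115]))]
s pointer_tip [(array([450., 219.]), 0.63, array([0.517, 0.416, 0.07 ]))]
```

View pics/s8z.png

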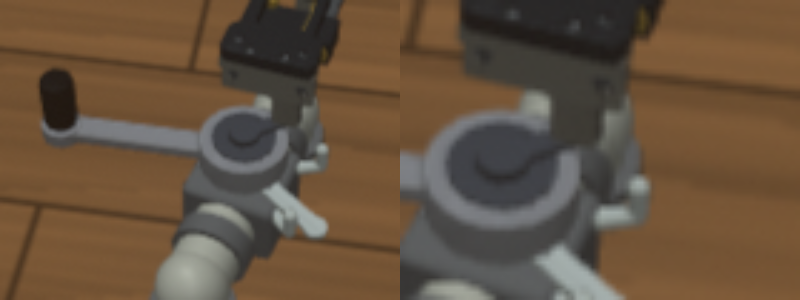

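```bash
python3 -m creep '[[0,6,0,0,0,0,40],[0,12,0,0,0,0,40],[0,12,-30,0,0,0,40],[0,12,-70,0,0,0,40],[40,-10,-90,0,0,0,40],[80,-30,-90,0,0,0,40],[80,-30,-90,0,0,0,40]]'
python3 - <<'E'
from h import *
plan(.605,.092,.103,-10)
s=read_camera("scene")
cv2.imwrite("pics/s9z.png",np.hstack([cv2.resize(s["img"][165:270,200:340,::-1],(400,300)),cv2.resize(s["img"][180:240,265:345,::-1],(400,300))]))
c=read_camera("top");cv2.imwrite("pics/t9z.png",cv2.resize(c["img"][165:255,220:340,::-1],(800,600)))
for n,c in(("s",s),("t",c)):
  for k,z in(("ratchet_axis",.102),("handle_grip",.115),("lever_post",.115),("pointer_tip",.07)):
    print(n,k,[(np.round(q["centre"]),round(q["confidence"],2),np.round(pos_z(c,q["centre"],z),3)) for q in spot_point(c,k)[:1]])
E
```

```text
clock: 9.1
tcp_pos: [0.5273, 0.1827, 0.1955]
eef_rot: [0.764, 0.645, 0.001, -0.001]
force: [-0.2, -0.3, -1.0]
width: 0.435
t 9.1 tcp [0.5273 0.1827 0.1955] jaw deg -9.6 F [-0.2 -0.3 -1. ] w 0.435 tilt [ 0.002 -0.    -1.   ]
shift mm [-76.6  91.9  92.3] az 0.4
s ratchet_axis [(array([285., 212.]), 0.75, array([0.582, 0.061, 0.102]))]
s handle_grip [(array([218., 200.]), 0.94, array([ 0.581, -0.083,  0.115]))]
s lever_post [(array([302., 201.]), 0.51, array([0.557, 0.093, 0.115]))]
s pointer_tip [(array([313., 243.]), 0.64, array([0.629, 0.127, 0.07 ]))]
t ratchet_axis [(array([266., 212.]), 0.66, array([0.575, 0.065, 0.102]))]
t handle_grip [(array([321., 213.]), 0.85, array([ 0.578, -0.076,  0.115]))]
t lever_post [(array([252., 218.]), 0.58, array([0.559, 0.101, 0.115]))]
t pointer_tip [(array([248., 192.]), 0.49, array([0.631, 0.118, 0.07 ]))]
```

View pics/s9z.png

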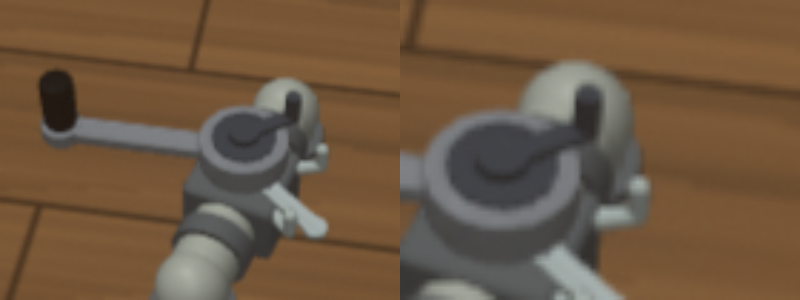

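View pics/t9z.png

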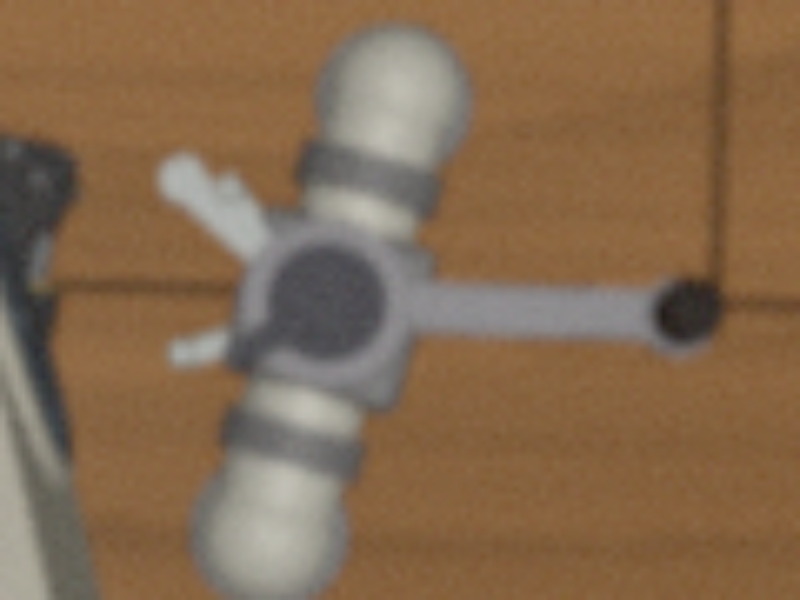

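The post is now at zoom (245,345), on the anticlockwise side of the handle line. That puts the lever at about 1.1 rad with the pointer unmoved. Next is the grip at (0.579,-0.078).

```bash
python3 -m creep '[[-40,15,0,0,0,0,60],[-80,30,0,0,0,0,60],[-120,46,0,0,0,0,60],[-160,62,0,0,0,0,60],[-205,79,0,0,0,0,60],[-248,95.6,0,0,0,0,60],[-248,95.6,0,0,0,0,60],[-248,95.6,20,0,0,0,60]]'
python3 -c "
from h import *
plan(.579,-.078,.094,-10)"
```

```text
clock: 10.4
tcp_pos: [0.5823, -0.0837, 0.1766]
eef_rot: [0.766, 0.643, 0.001, 0.001]
force: [-0.3, 0.1, 0.6]
width: 0.652
t 10.4 tcp [ 0.5823 -0.0837  0.1766] jaw deg -10.0 F [-0.3  0.1  0.6] w 0.652 tilt [ 0.     0.004 -1.   ]
shift mm [ 5.  -4.6 82.6] az 0.0
```

```bash
python3 -m creep '[[5,-4,20,0,0,0,60],[5,-4,45,0,0,0,60],[5,-4,55,0,0,0,60],[5,-4,65,0,0,0,60],[5,-4,75,0,0,0,60],[5,-4,80,0,0,0,60],[5,-4,80,0,0,0,60]]'
python3 - <<'E'
from h import *
plan(.579,-.078,.094,-10)
s=read_camera("scene")
cv2.imwrite("pics/s10z.png",cv2.resize(s["img"][120:270,180:380,::-1],(800,600)))
E
```

```text
clock: 11.1
tcp_pos: [0.5773, -0.0762, 0.0944]
eef_rot: [0.765, 0.644, -0.0, -0.0]
force: [0.2, -0.7, -0.5]
width: 0.651
t 11.1 tcp [ 0.5773 -0.0762  0.0944] jaw deg -9.8 F [ 0.2 -0.7 -0.5] w 0.651 tilt [-0.    -0.001 -1.   ]
shift mm [-1.5  2.   0.4] az 0.2
```

View pics/s10z.png

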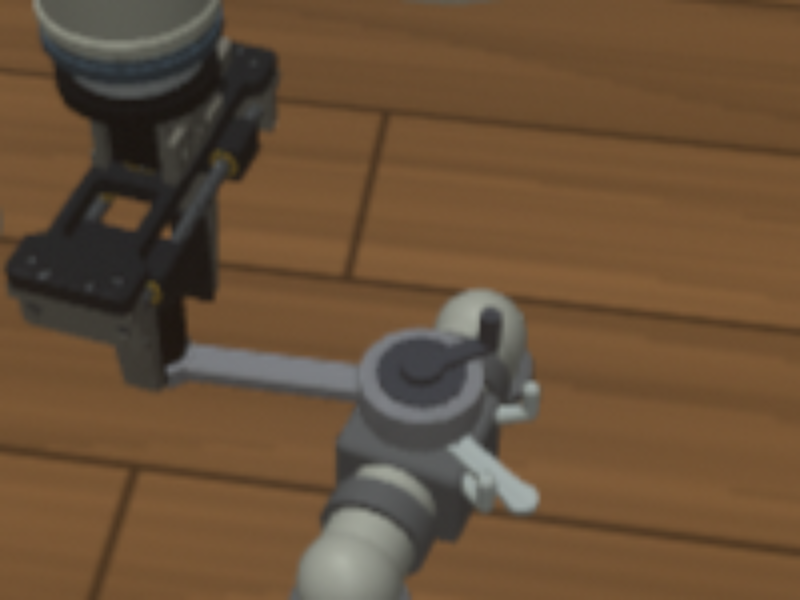

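The grip at about (175,330) is between the fingers. I'll close gently.

```bash
python3 -m creep '[[0,0,0,0,0,0,20],[0,0,0,0,0,0,20],[0,0,0,0,0,0,20],[0,0,0,0,0,0,20],[0,0,0,0,0,0,20],[0,0,0,0,0,0,20]]' 10
python3 - <<'E'
from h import *
plan(.579,-.078,.094,-10)
s=telemetry.sense();t=s["tcp_pos"];Rm=R.from_quat(s["eef_rot"]).as_matrix()
A=np.array([.576,.063]);v=t[:2]-A;print("r",np.hypot(*v))
th0=np.degrees(np.arctan2(v[1],v[0]));print(th0)
for th in range(-90,-140,-5):
    d=np.r_[A+.14*np.array([np.cos(np.radians(th)),np.sin(np.radians(th))])-t[:2],0];print(th,(Rm.T@d*1000).round(1))
E
```

```text
clock: 11.75
tcp_pos: [0.578, -0.0765, 0.0951]
eef_rot: [0.765, 0.644, 0.0, 0.0]
force: [1.0, -2.8, 2.5]
width: 0.283
t 11.75 tcp [ 0.578  -0.0765  0.0951] jaw deg -9.8 F [ 1.  -2.8  2.5] w 0.283 tilt [-0.     0.001 -1.   ]
shift mm [-1.3  1.3  1.1] az 0.2
r 0.13954376111583533
-89.19007886996192
-90 [-0.8 -1.9 -0. ]
-95 [ -2.4 -14.   -0. ]
-100 [ -2.8 -26.2  -0. ]
-105 [ -2.3 -38.4  -0. ]
-110 [ -0.6 -50.5  -0.1]
-115 [  2.1 -62.4  -0.1]
-120 [  5.8 -74.   -0.1]
-125 [ 10.5 -85.3  -0.1]
-130 [ 16.2 -96.1  -0.1]
-135 [ 2.280e+01 -1.064e+02 -1.000e-01]
```

Width 0.283×92 = 26 mm, so the grip is held. I'll lead it clockwise.

```bash
python3 -m creep '[[-1.5,-8,0,0,0,0,20],[-2.5,-17,0,0,0,0,20],[-2.8,-26,0,0,0,0,20],[-2.3,-38,0,0,0,0,20],[-0.6,-50,0,0,0,0,20],[2.1,-62,0,0,0,0,20],[5.8,-74,0,0,0,0,20],[5.8,-74,0,0,0,0,20]]'
python3 - <<'E'
from h import *
plan(.579,-.078,.094,-10)
s=telemetry.sense();t=s["tcp_pos"];Rm=R.from_quat(s["eef_rot"]).as_matrix()
A=np.array([.576,.063]);v=t[:2]-A;print("r",np.hypot(*v),np.degrees(np.arctan2(v[1],v[0])))
for th in (-125,-130,-135):
    d=np.r_[A+.14*np.array([np.cos(np.radians(th)),np.sin(np.radians(th))])-t[:2],0];print(th,(Rm.T@d*1000).round(1))
s=read_camera("scene")
cv2.imwrite("pics/s11z.png",cv2.resize(s["img"][120:270,180:380,::-1],(800,600)))
E
```

```text
clock: 12.55
tcp_pos: [0.503, -0.0568, 0.0947]
eef_rot: [0.765, 0.644, -0.001, -0.001]
force: [-1.8, -0.6, 4.2]
width: 0.278
t 12.55 tcp [ 0.503  -0.0568  0.0947] jaw deg -9.8 F [-1.8 -0.6  4.2] w 0.278 tilt [ 0.    -0.003 -1.   ]
shift mm [-8.  78.5  0.5] az 0.2
r 0.14032409852018748 -121.3656411183964
-125 [ 3.8 -8.   0. ]
-130 [  9.5 -18.8   0. ]
-135 [ 16.1 -29.1   0.1]
```

View pics/s11z.png

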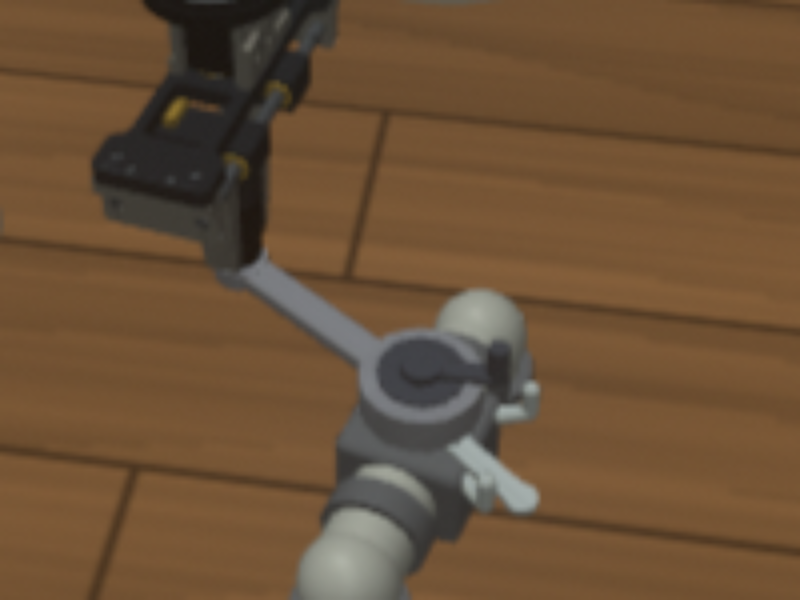

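The handle swung and the pointer stayed at (515,490), so it is free-wheeling. I'll go further, to about -138°.

```bash
python3 -m creep '[[3.8,-8,0,0,0,0,20],[9.5,-18.8,0,0,0,0,20],[16,-29,0,0,0,0,20],[21,-35,0,0,0,0,20],[21,-35,0,0,0,0,20],[21,-35,0,0,0,0,20]]'
python3 - <<'E'
from h import *
plan(.579,-.078,.094,-10)
s=telemetry.sense();t=s["tcp_pos"];Rm=R.from_quat(s["eef_rot"]).as_matrix()
A=np.array([.576,.063]);v=t[:2]-A;print("r",np.hypot(*v),np.degrees(np.arctan2(v[1],v[0])))
for th in range(-135,-85,5):
    d=np.r_[A+.14*np.array([np.cos(np.radians(th)),np.sin(np.radians(th))])-t[:2],0];print(th,(Rm.T@d*1000).round(1))
s=read_camera("scene")
cv2.imwrite("pics/s12z.png",cv2.resize(s["img"][120:270,180:380,::-1],(800,600)))
E
```

```text
clock: 13.2
tcp_pos: [0.4737, -0.0308, 0.0946]
eef_rot: [0.765, 0.644, -0.001, -0.001]
force: [-2.0, 0.1, 2.1]
width: 0.281
t 13.2 tcp [ 0.4737 -0.0308  0.0946] jaw deg -9.7 F [-2.   0.1  2.1] w 0.281 tilt [-0.    -0.002 -1.   ]
shift mm [-28.7 111.7   0.4] az 0.3
r 0.13880790192333675 -137.4643061847131
-135 [-4.5  4.1 -0. ]
-130 [-11.1  14.4  -0. ]
-125 [-16.8  25.2  -0. ]
-120 [-21.5  36.5  -0.1]
-115 [-25.3  48.1  -0.1]
-110 [-28.   60.   -0.1]
-105 [-29.6  72.1  -0.1]
-100 [-30.2  84.3  -0.1]
-95 [-29.7  96.5  -0.2]
-90 [-28.2 108.6  -0.2]
```

View pics/s12z.png

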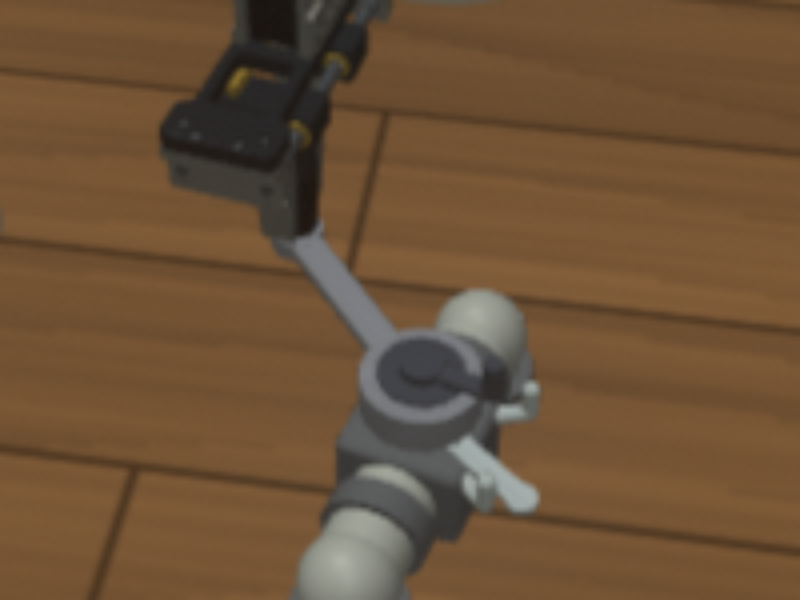

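The pointer is still shut at (515,490), and the handle is at about -137°, or -0.65 rad. Now I pull anticlockwise.

```bash
python3 -m creep '[[-4.5,4,0,0,0,0,20],[-11,14.4,0,0,0,0,20],[-17,25,0,0,0,0,20],[-21.5,36.5,0,0,0,0,20],[-25.3,48,0,0,0,0,20],[-28,60,0,0,0,0,20],[-29.6,72,0,0,0,0,20],[-30,80,0,0,0,0,20]]'
python3 - <<'E'
from h import *
plan(.579,-.078,.094,-10)
s=telemetry.sense();t=s["tcp_pos"];Rm=R.from_quat(s["eef_rot"]).as_matrix()
A=np.array([.576,.063]);v=t[:2]-A;print("r",np.hypot(*v),np.degrees(np.arctan2(v[1],v[0])))
for th in range(-100,-50,5):
    d=np.r_[A+.14*np.array([np.cos(np.radians(th)),np.sin(np.radians(th))])-t[:2],0];print(th,(Rm.T@d*1000).round(1))
s=read_camera("scene")
cv2.imwrite("pics/s13z.png",cv2.resize(s["img"][120:270,180:380,::-1],(800,600)))
E
```

```text
clock: 14.05
tcp_pos: [0.5467, -0.0766, 0.0938]
eef_rot: [0.765, 0.644, -0.003, -0.001]
force: [-8.5, -5.3, 3.8]
width: 0.283
t 14.05 tcp [ 0.5467 -0.0766  0.0938] jaw deg -9.8 F [-8.5 -5.3  3.8] w 0.283 tilt [-0.002 -0.005 -1.   ]
shift mm [ 4.1 32.1 -0.4] az 0.2
r 0.14267160523146763 -101.85779292365442
-100 [ 2.6  4.6 -0. ]
-95 [ 3.1 16.8 -0.1]
-90 [ 4.6 29.  -0.2]
-85 [ 7.2 40.9 -0.2]
-80 [10.8 52.5 -0.3]
-75 [15.5 63.8 -0.4]
-70 [21.1 74.7 -0.4]
-65 [27.6 85.  -0.5]
-60 [35.  94.7 -0.6]
-55 [ 43.2 103.8  -0.6]
```

View pics/s13z.png

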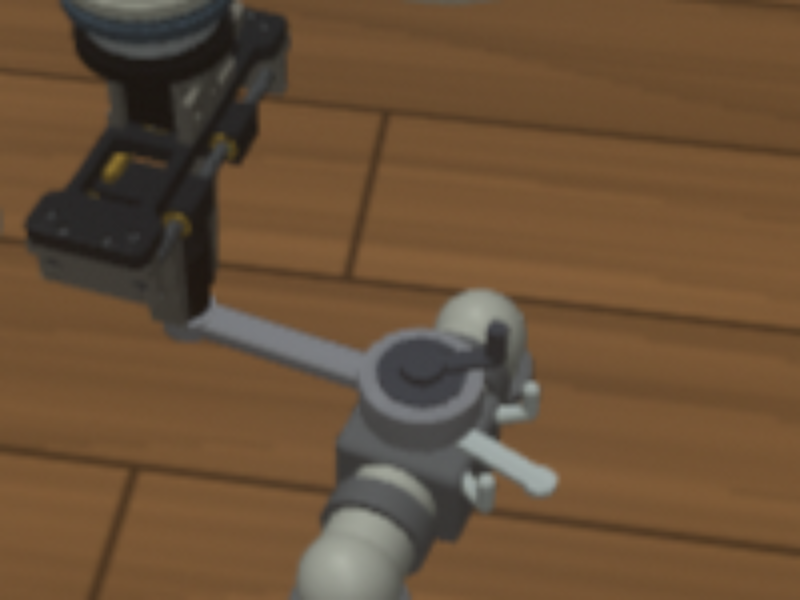

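The pointer has left its stop (tip now (545,485)), so the ratchet is driving. I'll continue.

```bash
python3 -m creep '[[4,8,0,0,0,0,20],[5,17,0,0,0,0,20],[6,29,0,0,0,0,20],[8.5,41,0,0,0,0,20],[12,52.5,0,0,0,0,20],[14,58,0,0,0,0,20],[16.5,64,0,0,0,0,20],[16.5,64,0,0,0,0,20]]'
python3 - <<'E'
from h import *
plan(.579,-.078,.094,-10)
s=telemetry.sense();t=s["tcp_pos"];Rm=R.from_quat(s["eef_rot"]).as_matrix()
A=np.array([.576,.063]);v=t[:2]-A;print("r",np.hypot(*v),np.degrees(np.arctan2(v[1],v[0])))
for th in (-72,-70,-67,-64,-60):
    d=np.r_[A+.14*np.array([np.cos(np.radians(th)),np.sin(np.radians(th))])-t[:2],0];print(th,(Rm.T@d*1000).round(1))
s=read_camera("scene")
cv2.imwrite("pics/s14z.png",cv2.resize(s["img"][120:270,180:380,::-1],(800,600)))
c=read_camera("top");cv2.imwrite("pics/t14z.png",cv2.resize(c["img"][165:255,220:340,::-1],(800,600)))
E
```

```text
clock: 14.9
tcp_pos: [0.6138, -0.0708, 0.0936]
eef_rot: [0.765, 0.644, -0.002, -0.0]
force: [-3.3, -3.8, -1.5]
width: 0.28
t 14.9 tcp [ 0.6138 -0.0708  0.0936] jaw deg -9.8 F [-3.3 -3.8 -1.5] w 0.28 tilt [-0.002 -0.003 -1.   ]
shift mm [-13.  -33.1  -0.3] az 0.2
r 0.13900488128310623 -74.22202744845862
-72 [ 1.5  5.3 -0. ]
-70 [ 3.9  9.6 -0. ]
-67 [ 7.7 15.8 -0.1]
-64 [11.8 21.9 -0.1]
-60 [17.8 29.6 -0.1]
```

View pics/s14z.png

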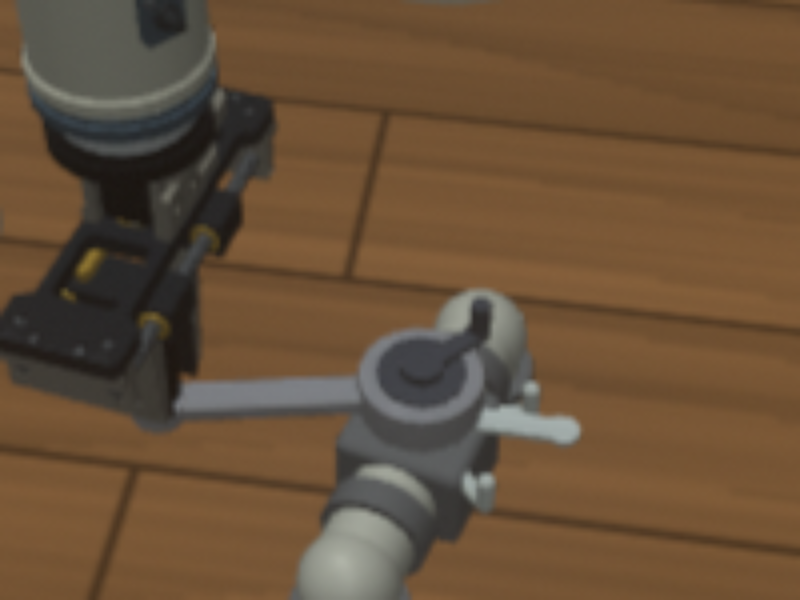

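View pics/t14z.png

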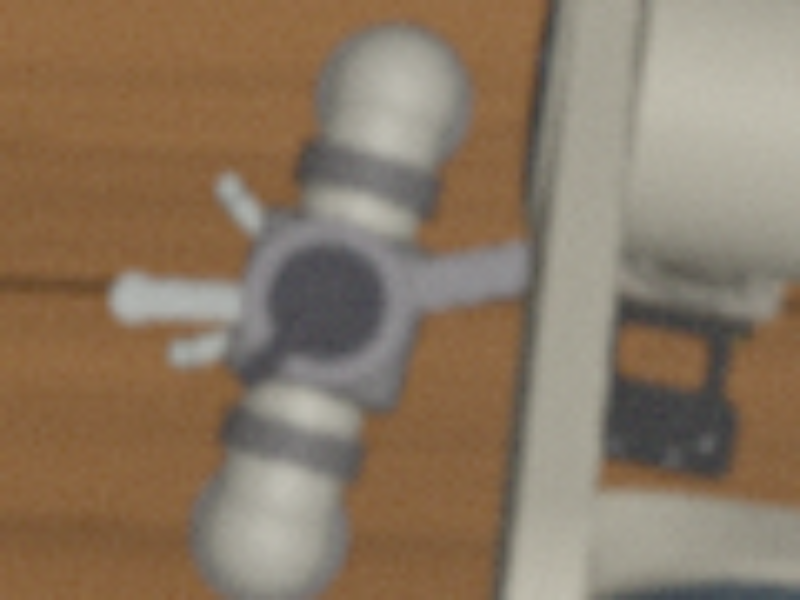

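The pointer tip is at top zoom (125,298), nearly at the far stop (175,350). A little more travel is needed.

```bash
python3 -m creep '[[1.5,5,0,0,0,0,20],[4,9.6,0,0,0,0,20],[6,13,0,0,0,0,20],[7.7,15.8,0,0,0,0,20],[9,18,0,0,0,0,20],[9,18,0,0,0,0,20]]'
python3 - <<'E'
from h import *
plan(.579,-.078,.094,-10)
s=telemetry.sense();t=s["tcp_pos"]
A=np.array([.576,.063]);v=t[:2]-A;print("r",np.hypot(*v),np.degrees(np.arctan2(v[1],v[0])))
c=read_camera("top");cv2.imwrite("pics/t15z.png",cv2.resize(c["img"][165:255,220:340,::-1],(800,600)))
E
```

```text
clock: 15.6
tcp_pos: [0.6325, -0.0646, 0.0937]
eef_rot: [0.765, 0.644, -0.001, -0.001]
force: [-2.4, -3.4, -1.9]
width: 0.281
t 15.6 tcp [ 0.6325 -0.0646  0.0937] jaw deg -9.8 F [-2.4 -3.4 -1.9] w 0.281 tilt [-0.001 -0.003 -1.   ]
shift mm [-22.3 -50.5  -0.1] az 0.2
r 0.13960006951589496 -66.11879407724153
```

View pics/t15z.png

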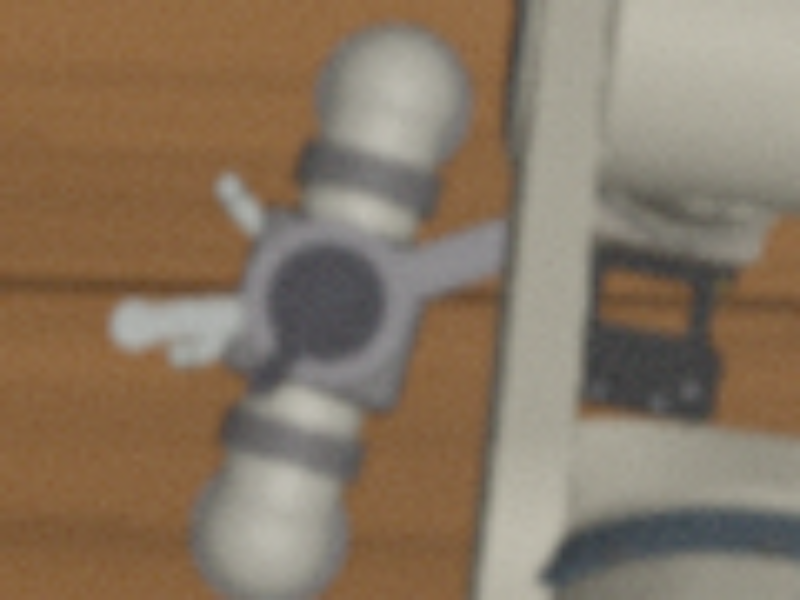

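The pointer is alongside the far stop (tip (130,325), stop (185,350)). I'll give one small press to confirm, then release and retreat.

```bash
python3 -m creep '[[1.5,3,0,0,0,0,20],[2.5,5,0,0,0,0,20],[2.5,5,0,0,0,0,20]]'
python3 -c "
from h import *
plan(.579,-.078,.094,-10)"
python3 -m creep '[[-1,-2,0,0,0,0,45],[-1,-2,0,0,0,0,60],[-1,-2,0,0,0,0,60],[-1,-2,0,0,0,0,60],[-1,-2,-15,0,0,0,60],[-1,-2,-40,0,0,0,60],[-1,-2,-80,0,0,0,60],[-1,-2,-110,0,0,0,60]]'
python3 -m creep '[[-40,-20,0,0,0,0,60],[-80,-40,0,0,0,0,60],[-120,-60,0,0,0,0,60],[-120,-100,0,0,0,0,60],[-120,-140,0,0,0,0,60],[-120,-160,0,0,0,0,60],[-120,-160,0,0,0,0,60],[-120,-160,0,0,0,0,60]]'
python3 - <<'E'
from h import *
plan(.579,-.078,.094,-10)
c=read_camera("top");save(c,"t16.png");cv2.imwrite("pics/t16z.png",cv2.resize(c["img"][165:255,220:340,::-1],(800,600)))
s=read_camera("scene");save(s,"s16.png")
for n,c in(("s",s),("t",c)):
  for k,z in(("ratchet_axis",.102),("handle_grip",.115),("lever_post",.115),("pointer_tip",.07),("feed_tee_end",.085),("net_pot_mid",.03),("feed_bottle_mid",.07),("spanner_grip",.005)):
    print(n,k,[(np.round(q["centre"]),round(q["confidence"],2),np.round(pos_z(c,q["centre"],z),3)) for q in spot_point(c,k)[:1]])
E
```

```text
clock: 15.95
tcp_pos: [0.6379, -0.0629, 0.0937]
eef_rot: [0.765, 0.644, -0.001, -0.001]
force: [-4.1, -3.9, -2.2]
width: 0.289
t 15.95 tcp [ 0.6379 -0.0629  0.0937] jaw deg -9.8 F [-4.1 -3.9 -2.2] w 0.289 tilt [-0.001 -0.003 -1.   ]
shift mm [-24.9 -55.4  -0.1] az 0.2
clock: 16.75
tcp_pos: [0.6374, -0.0623, 0.2081]
eef_rot: [0.765, 0.644, 0.001, 0.001]
force: [0.4, 0.3, 0.0]
width: 0.649
clock: 17.55
tcp_pos: [0.4597, -0.1537, 0.2061]
eef_rot: [0.765, 0.644, 0.001, 0.001]
force: [0.2, -1.2, 0.3]
width: 0.656
t 17.55 tcp [ 0.4597 -0.1537  0.2061] jaw deg -9.8 F [ 0.2 -1.2  0.3] w 0.656 tilt [-0.     0.003 -1.   ]
shift mm [ 94.9 104.4 112.4] az 0.2
s ratchet_axis [(array([285., 213.]), 0.57, array([0.583, 0.061, 0.102]))]
s handle_grip [(array([219., 219.]), 0.58, array([ 0.634, -0.068,  0.115]))]
s lever_post [(array([298., 197.]), 0.71, array([0.546, 0.084, 0.115]))]
s pointer_tip [(array([323., 223.]), 0.46, array([0.573, 0.143, 0.07 ]))]
s feed_tee_end [(array([451., 236.]), 0.75, array([0.576, 0.407, 0.085]))]
s net_pot_mid [(array([113., 200.]), 0.91, array([ 0.547, -0.359,  0.03 ]))]
s feed_bottle_mid [(array([160., 157.]), 0.9, array([ 0.422, -0.278,  0.07 ]))]
s spanner_grip [(array([105., 264.]), 0.91, array([ 0.708, -0.314,  0.005]))]
t ratchet_axis [(array([271., 211.]), 0.58, array([0.58 , 0.053, 0.102]))]
t handle_grip [(array([320., 194.]), 0.86, array([ 0.626, -0.073,  0.115]))]
t lever_post [(array([257., 220.]), 0.49, array([0.555, 0.089, 0.115]))]
t pointer_tip [(array([238., 212.]), 0.42, array([0.576, 0.143, 0.07 ]))]
t feed_tee_end [(array([140., 209.]), 0.73, array([0.576, 0.404, 0.085]))]
t net_pot_mid [(array([418., 224.]), 0.96, array([ 0.559, -0.359,  0.03 ]))]
t feed_bottle_mid [(array([242., 212.]), 0.23, array([0.577, 0.132, 0.07 ]))]
t spanner_grip [(array([398., 174.]), 0.88, array([ 0.703, -0.308,  0.005]))]
```

View pics/t16z.png

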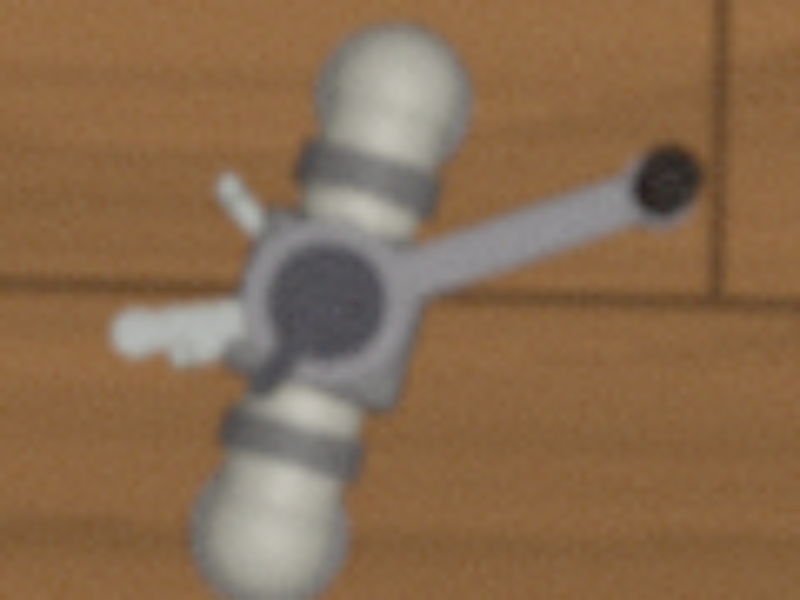

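View pics/s16.png

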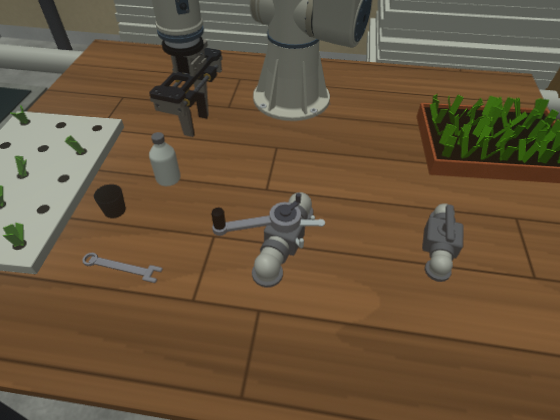

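The pointer tip is at (130,330) against the far stop and the post at (262,375) is on the anticlockwise side. Pot, bottle, spanner and tee are unmoved, and the arm is clear.

```bash
python3 -c "
from station import workorder
print(workorder.sign_off())"
```

```text
the job is handed in; nothing more can be done
None
```

The drain valve is open: its pointer is against the far stop, roughly 0.9 rad from where it started. The job was handed in at about 17.7 s of the 67 s. The sign-off gives no verdict, so this rests on my own checks.

- **Lever:** I pushed the direction lever over to about 1.1 rad, well past the 0.85 needed, with the valve still shut. It still read about 1.1 rad in the last pictures.
- **Free-wheel check:** I gripped the handle and swung it clockwise about 48° to roughly -0.65 rad. The pointer did not move.
- **Opening:** One anticlockwise pull brought the pointer to the stop. I released the grip and moved the arm clear.
- **Last pictures:** The pot, spanner and feed handle are where they were, within measuring error. The scene camera shows the bottle 17 mm from its first reading there, but that matches the top camera's first position to within 3 mm. The top camera misread the bottle at the end, so only the scene camera confirms it.

Three things did not go as expected:
- **Missed first push:** The fingertips passed over the lever post. In the depth image they stood about 10 mm behind the reported TCP, not 19 mm ahead of it, so I worked about 28 mm lower.
- **Handle dragged:** The faster push that followed moved the handle about 11° anticlockwise. The valve stayed shut, and I finished the lever slowly.
- **Force at the lever's end:** It rose to about 16 N there. All other readings were smaller.

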